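Refit the rotor of the tea-leaf sample mill

TASK

The washed steel rotor lies on its side in the wooden drying cradle: stand it upright on its drum on the bare table and let go, then take it afresh by the stem and fit its splined bore onto the mill's splined drive shaft, pressing gently and turning it back and forth until the teeth mesh and it drops fully home on its seat. Never ram it, leave it released, and do not disturb the cup, the bowl or the caddy.

Things in the scene. Friction and masses are not known exactly. Their poses are not given: they have to be found in the camera images.
- rotor_center (a point): Loose steel rotor, 0.3 to 0.55 kg, 118 mm long: drum 60 mm in diameter over the 50 mm next the foot, then a plain round stem 30 mm in diameter, 68 mm long (grasp there). Point on its axis, half-way, 59 mm from the foot. Own z axis: from the foot to the stem's end; it starts level, lying in the cradle; upright = z up. Centre of mass in the drum, about 31 mm from the foot
- rotor_foot (a point): Point on the rotor's axis in its foot face, 59 mm below rotor_center; same axes. The bore opens here, 45 mm deep, with 6 straight internal teeth 60 degrees apart, square-ended: tips on a 25 mm circle, 6 mm wide, over the first 27 mm
- mill_seat (a point): Fixed mill: white box 170 x 170 mm, 60 mm high. Point on the vertical axis of its drive shaft, on the flat round seat (68 mm in diameter, 70 mm above the table) where the rotor's foot comes to rest; z up. A dish of inner diameter 125 mm surrounds it, its rim 8 mm above the seat. This point's yaw is the box's and does not tell the shaft's tooth angle
- shaft_tip (a point): Tip of the mill's splined steel shaft, 42 mm above the seat. Core 22 mm in diameter, its top 10 mm tapering to 12 mm; 6 square-ended teeth, 5.5 mm wide, to a 33 mm circle, from the seat to 28 mm above it: an unmeshed rotor rests there. They mesh within about 4 degrees of right; their angle is unknown and varies. A geared motor holds the shaft: it turns only above 0.3 Nm
- cradle_axis (a point): Point 55 mm above the table in the fixed wooden V cradle, where the rotor's axis lies, at mid-length of the drum. The cradle is 75 mm wide and 62 mm long; its own -x axis points level along the rotor to the stem, which juts out freely 62 mm beyond the cradle (its underside 40 mm above the table)
- cup_mid (a point): Bystander: white cup, 72 mm in diameter, 65 mm high, with a handle to its +y; point half-way up
- bowl_mid (a point): Bystander: white bowl, 90 mm in diameter, 50 mm high; point half-way up
- caddy_mid (a point): Bystander: aluminium caddy, 60 mm in diameter, 100 mm high; point half-way up
Things that resemble listed ones, but are neither listed nor needed, are in the scene too. What is shaped like the part that bears rotor_center but blue or yellow is not meant.

How it is judged:
By the outcome, as a careful person would: the job done as asked, in the order asked, and still so for the second after the job is handed in, with the robot touching nothing.
It also fails if it takes over 72 s, if anything falls off the work surface, if the arm or the gripper's body presses on something with over 40 N, if the wrist force passes 120 N, or if a joint passes its speed limit or range.

ROBOT

A 7-joint arm with a two-finger parallel gripper is mounted at the origin on the work surface. World frame = base frame: x ahead of the robot, y to its left, z up, the work surface at z = 0. Lengths are in m, angles in rad, forces in N, time in s.
With the tool pointing down it reaches from about 0.4 to 0.9 m from the base axis. Payload 5.5 kg.
Tool frame: the origin (TCP) lies midway between the tips of the shut fingers; the grasp point (between the pads) lies 19 mm behind it (manip.grip_depth is the distance from the TCP to the grasp point, in m); z points along the fingers, y is the line along which they close (so a half turn about z gives the same grasp; the last joint's range is limited). The gripper opens to 92 mm and grips with 3 to 60 N. Pads are 19 mm wide; open, the fingers measure 130 mm over their backs; the gripper's body (75 mm by 190 mm) begins 47 mm behind the grasp point.
Start: joints at [1.406, 0.501, -0.427, 1.55, 0.221, 1.138, -0.21], TCP at [0.27, -0.591, 0.227] pointing down, gripper open.
Joint ranges: [-2.88, 2.88], [-0.31, 2.03], [-1.54, 1.56], [0.2, 2.42], [-1.41, 4.55], [0.19, 2.02], [-2.57, 2.57]. Speed limits (rad/s): [2.57, 2.57, 3.14, 3.14, 3.14, 3.14, 3.14].

INTERFACE

Orientations are given as a unit quaternion [x, y, z, w].
In Python, from bench import manip, effector, viewer gives the robot as it stands. Calls block until the motion is done:
- manip.move_pose(position, orientation): joint-space move of the TCP to a pose.
- manip.servo_line(position, ori=None, vel=0.15): straight line of the TCP; ori=None keeps the orientation; vel is the mean speed in m/s.
- manip.movej(angles): joint-space move.
- effector.open_jaws() and effector.close(f_grip=None): open the fingers fully, or close them until they stop; f_grip is the grip in N (None keeps the last).
- manip.sleep(seconds).
- manip.solve_ik(position, orientation): joint angles nearest the present ones, or None.
- viewer.get_image(name): name is "scene" or "top"; returns the picture (384x512x3 uint8, red, green, blue); there is no depth.
- viewer.get_calibration(name): a dict with "vfov" (degrees; the focal length in pixels is half the picture's height over the tangent of half this angle, whatever the lens; pixels are square), "cx", "cy" (the principal point, pixels), "eye" and "attitude" of the camera in the world. Camera axes: x right, y down, z forward; pixel columns grow to the right and rows downward; lengths in m; the calibration is good to about 2 mm. A picture is of the moment at which its call begins. get_calibration takes no time and is no camera call.
A pose or a line that the arm cannot do raises manip.PlanningError and nothing moves.
- manip.hand_in(): hands the job in; it is judged then, once.
Readings, each from a call of its own:
- manip.current_clock(): time.
- manip.current_q(): joint angles.
- manip.current_joint_velocities(): joint speeds.
- manip.current_tau(): joint torques, N m.
- manip.current_tool_pos(): TCP position.
- manip.current_tcp_rot(): TCP orientation.
- manip.current_force(): force on the tool from outside, world axes, zero at the start.
- manip.current_wrist_torque(): the same for the moment, N m.
- manip.current_finger_gap(): finger opening in m.
- manip.current_gripper_force(): force on a finger pad.
Only numpy, scipy, OpenCV 4.12 (cv2) and the standard library are available. Lean on these libraries where they do the work, as an engineer would, in place of code of your own. Each camera call takes 0.05 s, during which the arm holds its last target. There are 200 camera calls.

## Working session

There is one attempt and no reset: what is moved stays moved. The work goes in short steps, each a Python script; the robot and the scene stay as the last script left them, time stands still between calls to the robot, and variables do not carry over. Pictures are saved under pics/ and viewed, at most 10 in all, crops included, and the job is handed in when it is done.

```bash
ls; mkdir -p pics
python3 - <<'E'
from bench import manip, effector, viewer
import cv2
for n in("scene","top"):
    im=viewer.get_image(n); cv2.imwrite(f"pics/{n}0.png",im[:,:,::-1]); print(n,viewer.get_calibration(n))
print(manip.current_clock(),manip.current_tcp_rot(),manip.grip_depth)
E
```

```text
pics
scene {'vfov': 49.53949595142234, 'cx': 254.74239878203403, 'cy': 193.20393708360717, 'eye': array([0.99650402, 0.34562889, 0.96629598]), 'attitude': array([ 0.44294147,  0.85513797, -0.23969467, -0.12283474])}
top {'vfov': 51.441416096821015, 'cx': 255.15137389958352, 'cy': 195.10357242937062, 'eye': array([0.40408233, 0.0528985 , 1.1857584 ]), 'attitude': array([-0.7046603 ,  0.70519257, -0.04984441,  0.06060397])}
0.1 [ 9.77206378e-01  2.12289664e-01 -1.50329722e-04 -8.77630732e-04] 0.0188
```

View pics/scene0.png

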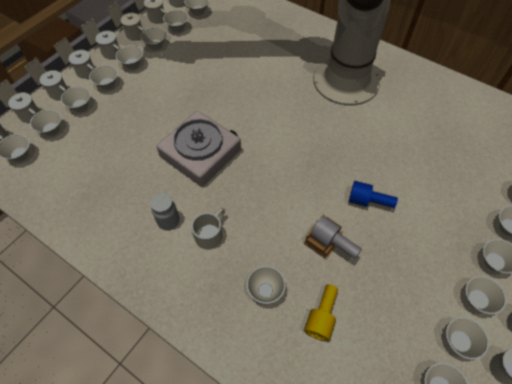

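View pics/top0.png

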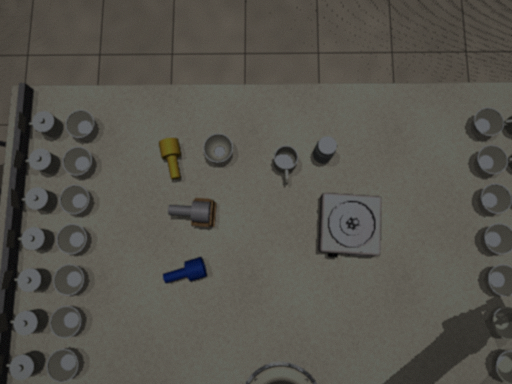

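Scene view: rotor candidates are steel/grey at (335,238), lying in a wooden cradle, blue at (372,196) and yellow at (322,315). The grey one fits the description, because it is steel and sits in the wooden cradle. In the top view it is at (190,212), with the stem pointing left (+y). The mill is at (351,224), the cup (285,160), the bowl (218,150) and the caddy (325,150). Next I'll take an enlarged crop and measure.

```bash
cat > h.py <<'E'
import numpy as np, cv2
from bench import manip, effector, viewer
from scipy.spatial.transform import Rotation as R
def ray(n,u,v):
    c=viewer.get_calibration(n); f=192/np.tan(np.radians(c["vfov"])/2)
    return np.array(c["eye"]), R.from_quat(c["attitude"]).apply([(u-c["cx"])/f,(v-c["cy"])/f,1.])
def onplane(n,u,v,z):
    e,d=ray(n,u,v); return e+d*(z-e[2])/d[2]
def tri(ps,pt):
    e1,d1=ray("scene",*ps); e2,d2=ray("top",*pt)
    s=np.linalg.lstsq(np.c_[d1,-d2],e2-e1,rcond=None)[0]
    a,b=e1+d1*s[0],e2+d2*s[1]; return (a+b)/2,np.linalg.norm(a-b)
def proj(n,P):
    c=viewer.get_calibration(n); f=192/np.tan(np.radians(c["vfov"])/2)
    q=R.from_quat(c["attitude"]).inv().apply(np.array(P)-c["eye"]); return q[:2]/q[2]*f+[c["cx"],c["cy"]]
E
python3 - <<'E'
from h import *
T=cv2.imread("pics/top0.png");S=cv2.imread("pics/scene0.png")
a=cv2.resize(T[180:245,150:240],None,fx=4.4,fy=4.4,interpolation=2)
b=cv2.resize(T[185:265,310:395],None,fx=4.6,fy=4.6,interpolation=2)
c=cv2.resize(S[205:270,295:370],None,fx=4.4,fy=4.4,interpolation=2)
w=np.zeros((600,800,3),np.uint8)
for im,x,y in((a,0,0),(c,0,300),(b,405,0)): 
    im=im[:600-y]; w[y:y+im.shape[0],x:x+im.shape[1]]=im
cv2.imwrite("pics/crop0.png",w)
for n,p,z in(("top",(285,160),.065),("top",(218,150),.05),("top",(325,150),.1),("top",(352,224),.1),("scene",(198,137),.1),("top",(203,212),.055),("top",(180,212),.055)): print(n,p,onplane(n,*p,z).round(3))
E
```

```text
top (285, 160) [ 0.683 -0.016  0.065]
top (218, 150) [0.718 0.18  0.05 ]
top (325, 150) [ 0.703 -0.126  0.1  ]
top (352, 224) [ 0.495 -0.194  0.1  ]
scene (198, 137) [ 0.513 -0.183  0.1  ]
top (203, 212) [0.534 0.219 0.055]
top (180, 212) [0.534 0.285 0.055]
```

View pics/crop0.png

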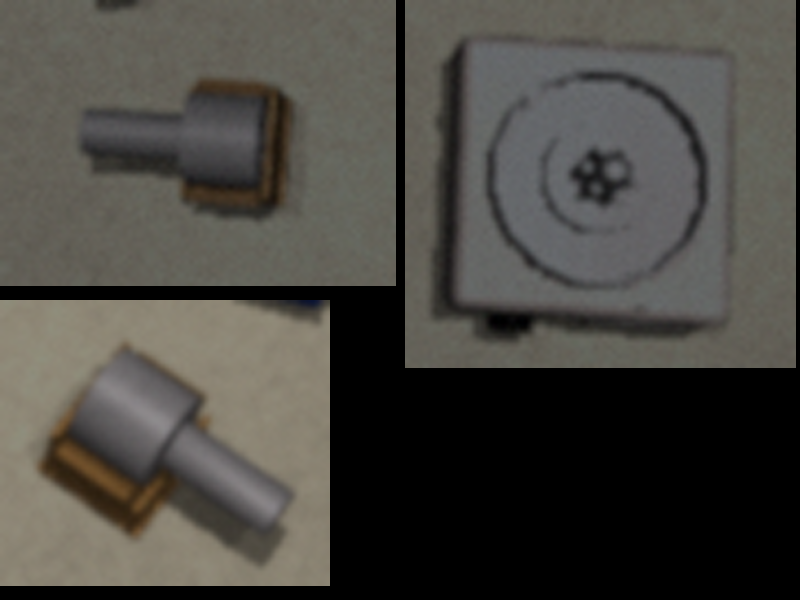

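The crop confirms it: the grey steel rotor lies in the brown cradle. In the top view the stem end is at about (168,210), the shoulder at (192,211) and the foot at (210,212). The mill dish is centred at about (352,224) and the six-tooth shaft is visible.

Run:
```python
from h import *
S=cv2.imread("pics/scene0.png");T=cv2.imread("pics/top0.png")
for n,I,b,cen in(("top",T,(318,383,190,260),(352,224)),("scene",S,(155,245,105,190),(199,139))):
    g=cv2.GaussianBlur(cv2.cvtColor(I,6),(0,0),.6).astype(float)
    bh=cv2.morphologyEx(g,cv2.MORPH_BLACKHAT,np.ones((9,9)))
    pts=[]
    for t in np.arange(0,2*np.pi,.05):
        # predicted dish rim projected, search radially for dark line
        best=None
        c=onplane(n,*cen,.078)
        P=[proj(n,c+[r*np.cos(t),r*np.sin(t),0]) for r in np.arange(.054,.072,.0005)]
        v=[cv2.getRectSubPix(bh.astype(np.float32),(1,1),tuple(map(float,p)))[0,0] for p in P]
        i=int(np.argmax(v)); 
        if v[i]>12: pts.append(onplane(n,*P[i],.078)[:2])
    p=np.array(pts)
    for _ in range(3):
        A=np.c_[2*p,np.ones(len(p))];s=np.linalg.lstsq(A,(p**2).sum(1),rcond=None)[0]
        r=np.sqrt(s[2]+s[:2]@s[:2]);e=np.abs(np.linalg.norm(p-s[:2],axis=1)-r);p=p[e<max(.0015,2*np.median(e))]
    print(n,"dish",s[:2].round(4),"r",r.round(4),len(p))
for nm,px in(("end",(168.2,209.8)),("shoulder",(191.6,211)),("foot",(210.2,212))): print(nm,onplane("top",*px,.055).round(4))
# scene rotor: stem end centre / shoulder
f=lambda x,y:(x/4.4+295,(y-300)/4.4+205)
for nm,px in(("end",f(279,508)),("shoulder",f(178,442))): print("scene",nm,onplane("scene",*px,.055).round(4))
print("tri end",tri(f(279,508),(168.2,209.8)))
# orange cradle contour
h=cv2.cvtColor(T,cv2.COLOR_BGR2HSV);m=cv2.inRange(h,(5,90,40),(22,255,255));m[:,:150]=0;m[:180]=0;m[250:]=0;m[:,240:]=0
print("cradle px",cv2.minAreaRect(np.argwhere(m)[:,::-1].astype(np.float32)))
def Q(z,y): 
    z=np.array(z)/np.linalg.norm(z); y=np.array(y)-np.dot(y,z)*z; y/=np.linalg.norm(y); return R.from_matrix(np.c_[np.cross(y,z),y,z]).as_quat()
s=np.array([0,1,0]);up=np.array([0,0,1]);G=np.array([.535,.26,.055])
for tilt in(0,15,30,45,60):
  t=np.radians(tilt); z=-up*np.cos(t)-s*np.sin(t)
  for sg in(1,-1):
    p=G+z*.0188; q1=manip.solve_ik(p,Q(z,[sg,0,0])); q0=manip.solve_ik(p-.12*z,Q(z,[sg,0,0]))
    print("grasp",tilt,sg,None if q1 is None else np.round(q1,2),q0 is not None)
for tilt in(0,30,45,60,75,90):
  for az in(0,30,60,90,-30):
    t=np.radians(tilt);a=np.radians(az);h=np.array([np.cos(a),np.sin(a),0]);z=-up*np.cos(t)+h*np.sin(t);y=np.cross(up,h)
    print("place",tilt,az,[(lambda q:None if q is None else np.round(q,1))(manip.solve_ik(np.array([.5,.05,.085])+z*.0188,Q(z,sg*y))) for sg in(1,-1)])
```

```text
Traceback (most recent call last):
  File "h.py", line 14, in proj
    c=viewer.get_calibration(n); f=192/np.tan(np.radians(c["vfov"])/2)
ValueError: time passes only in moves, steps and waits
```

```bash
sed -i 's/viewer.get_calibration(n)/cal(n)/; 3a import functools\ncal=functools.cache(viewer.get_calibration)' h.py
cat >> h.py <<'E'
def Q(z,y):
    z=np.array(z,float)/np.linalg.norm(z); y=np.array(y)-np.dot(y,z)*z; y/=np.linalg.norm(y); return R.from_matrix(np.c_[np.cross(y,z),y,z]).as_quat()
up=np.array([0,0,1.])
E
cat > m.py <<'E'
from h import *
S=cv2.imread("pics/scene0.png");T=cv2.imread("pics/top0.png")
for n,I,b,cen in(("top",T,0,(352,224)),("scene",S,0,(199,139))):
    g=cv2.GaussianBlur(cv2.cvtColor(I,6),(0,0),.6).astype(float)
    bh=cv2.morphologyEx(g,cv2.MORPH_BLACKHAT,np.ones((9,9))).astype(np.float32)
    pts=[]; c=onplane(n,*cen,.078)
    for t in np.arange(0,2*np.pi,.05):
        P=[proj(n,c+[r*np.cos(t),r*np.sin(t),0]) for r in np.arange(.054,.072,.0005)]
        v=[cv2.getRectSubPix(bh,(1,1),tuple(map(float,p)))[0,0] for p in P]
        i=int(np.argmax(v))
        if v[i]>12: pts.append(onplane(n,*P[i],.078)[:2])
    p=np.array(pts)
    for _ in range(3):
        A=np.c_[2*p,np.ones(len(p))];s=np.linalg.lstsq(A,(p**2).sum(1),rcond=None)[0]
        r=np.sqrt(s[2]+s[:2]@s[:2]);e=np.abs(np.linalg.norm(p-s[:2],axis=1)-r);p=p[e<max(.0015,2*np.median(e))]
    print(n,"dish",s[:2].round(4),"r",r.round(4),len(p))
for nm,px in(("end",(168.2,209.8)),("shoulder",(191.6,211)),("foot",(210.2,212))): print(nm,onplane("top",*px,.055).round(4))
f=lambda x,y:(x/4.4+295,(y-300)/4.4+205)
print("scene end",onplane("scene",*f(279,508),.055).round(4))
print("tri end",tri(f(279,508),(168.2,209.8)))
h=cv2.cvtColor(T,cv2.COLOR_BGR2HSV);m=cv2.inRange(h,(5,90,40),(22,255,255));m[:,:150]=0;m[:180]=0;m[250:]=0;m[:,240:]=0
print("cradle px",cv2.minAreaRect(np.argwhere(m)[:,::-1].astype(np.float32)))
s=np.array([0,1,0]);G=np.array([.535,.26,.055])
def ik(p,q):
    r=manip.solve_ik(p,q); return None if r is None else np.round(r,1)
for tilt in(0,15,30,45,60):
  t=np.radians(tilt); z=-up*np.cos(t)-s*np.sin(t)
  for sg in(1,-1):
    p=G+z*.0188; print("grasp",tilt,sg,ik(p,Q(z,[sg,0,0])),ik(p-.12*z,Q(z,[sg,0,0])) is not None)
for tilt in(30,45,60,75):
  for az in(0,30,60,90,-30):
    t=np.radians(tilt);a=np.radians(az);h=np.array([np.cos(a),np.sin(a),0]);z=-up*np.cos(t)+h*np.sin(t);y=np.cross(up,h)
    print("place",tilt,az,[ik(np.array([.5,.05,.085])+z*.0188,Q(z,sg*y)) for sg in(1,-1)])
E
python3 m.py
```

```text
top dish [ 0.4988 -0.1961] r 0.0638 115
scene dish [ 0.5064 -0.1926] r 0.0636 105
end [0.5402 0.3194 0.055 ]
shoulder [0.5367 0.252  0.055 ]
foot [0.5337 0.1987 0.055 ]
scene end [0.5384 0.3184 0.055 ]
tri end (array([0.53987833, 0.31854824, 0.05808815]), np.float64(0.00016365675739187267))
cradle px ((203.72560119628906, 212.46951293945312), (22.96976089477539, 27.939178466796875), 6.34019136428833)
grasp 0 1 [ 0.1  0.8 -0.8  1.8  0.8  0.9 -1.1] True
grasp 0 -1 [ 0.3  1.1 -1.3  1.8  1.2  1.2  1.8] True
grasp 15 1 [ 0.   0.9 -1.   1.7  1.   1.3 -1.3] True
grasp 15 -1 [ 0.2  1.2 -1.3  1.7  1.3  1.5  1.7] True
grasp 30 1 [-0.1  1.  -0.9  1.6  1.1  1.5 -1.4] True
grasp 30 -1 [ 0.   1.3 -1.3  1.6  1.3  1.8  1.7] True
grasp 45 1 [-0.3  1.2 -0.9  1.4  1.1  1.8 -1.4] True
grasp 45 -1 [-0.2  1.3 -1.1  1.4  1.3  1.9  1.7] True
grasp 60 1 [-0.5  1.2 -0.6  1.3  1.1  1.9 -1.3] True
grasp 60 -1 [-0.5  1.2 -0.6  1.3  1.1  1.9  1.8] True
place 30 0 [None, None]
place 30 30 [array([ 1.1,  0.8, -1.3,  2.4,  1.7,  0.5,  0.7]), array([ 1.1,  0.8, -1.3,  2.4,  1.7,  0.5, -2.5])]
place 30 60 [array([ 0.2
[... 626 characters left out ...]

place 60 0 [None, None]
place 60 30 [None, None]
place 60 60 [array([ 0.9,  0.8, -0.5,  2.2, -1.4,  0.7, -1.8]), array([ 1.3,  1.1, -1. ,  2.2, -0.7,  0.3,  0.8])]
place 60 90 [array([ 0.7,  0.9, -0.3,  1.9, -0.8,  1.1, -2.1]), array([ 1.1,  1.1, -1. ,  1.9, -0.1,  0.9,  0.5])]
place 60 -30 [None, None]
place 75 0 [None, None]
place 75 30 [None, None]
place 75 60 [array([ 0.9,  1. , -0.4,  2.2, -1.4,  1. , -1.6]), array([ 1.4,  1.3, -0.9,  2.2, -0.8,  0.5,  1.1])]
place 75 90 [array([ 0.7,  1. , -0.3,  1.8, -0.9,  1.3, -2. ]), array([ 1.1,  1.3, -0.9,  1.8, -0.3,  1. ,  0.7])]
place 75 -30 [array([-0.2,  1.1, -0.7,  2.4,  2. ,  2. , -1.6]), array([-0.2,  1.1, -0.7,  2.4,  2. ,  2. ,  1.6])]
```

```bash
cat >> h.py <<'E'
gd=.0188
foot=np.array([.5337,.1987,.055]); s=np.array([.0065,.1207,0]); s/=np.linalg.norm(s); lat=np.array([s[1],-s[0],0])
def say(*a): print(round(manip.current_clock(),2),*a)
E
python3 - <<'E'
from h import *
t=np.radians(30); z=-up*np.cos(t)-s*np.sin(t); q=Q(z,lat)
G=foot+.080*s; p=G+gd*z
manip.move_pose([.45,-.1,.33],Q([0,0,-1],[1,0,0])); say("way")
manip.move_pose(p-.11*z,q); say(manip.current_q())
manip.servo_line(p,vel=.1)
say("at",manip.current_tool_pos()-p,manip.current_force())
im=viewer.get_image("scene"); 
effector.close(50); say("gap",manip.current_finger_gap(),manip.current_force(),manip.current_gripper_force())
im2=viewer.get_image("scene")
w=np.vstack([cv2.resize(a[195:270,280:390],None,fx=4,fy=4) for a in(im,im2)])
cv2.imwrite("pics/g1.png",w[:600,:,::-1])
E
```

```text
2.02 way
3.79 [-0.28602132  0.94977856 -0.86599269  1.3556765   0.88203115  1.67418807
 -1.30717127]
5.04 at [0.00018674 0.00087939 0.00061219] [ 0.18116961  0.5077621  -0.58584185]
6.09 gap 0.02916404125616712 [ 4.32166186  2.61525852 -1.21210179] 50.00363230705261
```

View pics/g1.png

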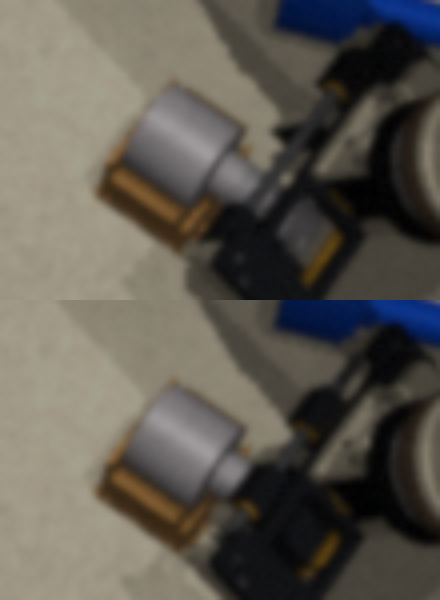

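The top half shows the fingers straddling the stem, and the bottom half shows them closed on it with the drum still in the cradle. The gap is 29 mm, so this is a good grasp. Next I lift and turn the rotor upright.

Run:
```python
from h import *
t=np.radians(30); z=-up*np.cos(t)-s*np.sin(t)
p=foot+.08*s+gd*z
manip.servo_line(p+[0,0,.10],vel=.12); say("lift",manip.current_finger_gap(),manip.current_force())
z2=-up*np.sin(t)+s*np.cos(t); q2=Q(z2,lat)
C=np.array([.5,.10,.080+.05])   # grasp point
try: manip.servo_line(C+gd*z2,q2,vel=.1); say("line")
except manip.PlanningError as e:
    print(e); manip.move_pose(C+gd*z2,q2); say("pose")
manip.sleep(.3)
say(manip.current_tool_pos()-(C+gd*z2),manip.current_finger_gap(),manip.current_force(),manip.current_q())
im=viewer.get_image("scene");tp=viewer.get_image("top")
u,v=map(int,proj("scene",C-[0,0,.05]));a,b=map(int,proj("top",C)); print(u,v,a,b)
w=np.hstack([cv2.resize(im[v-60:v+60,u-60:u+60],(400,400)),cv2.resize(tp[b-60:b+60,a-60:a+60],(400,400))])
cv2.imwrite("pics/up1.png",w[:,:,::-1])
```

```text
7.12 lift 0.028927431510884807 [ 0.77714788  0.62105848 -4.6621455 ]
9.12 line
9.43 [-7.87817689e-05  2.38883343e-04  1.04548146e-04] 0.02893922274199538 [-0.61615696 -1.13937239 -4.86108099] [ 1.29332036  1.48830807 -1.43581956  1.9810391   0.5392243   0.86263137
 -0.2608786 ]
289 189 243 221
```

View pics/up1.png

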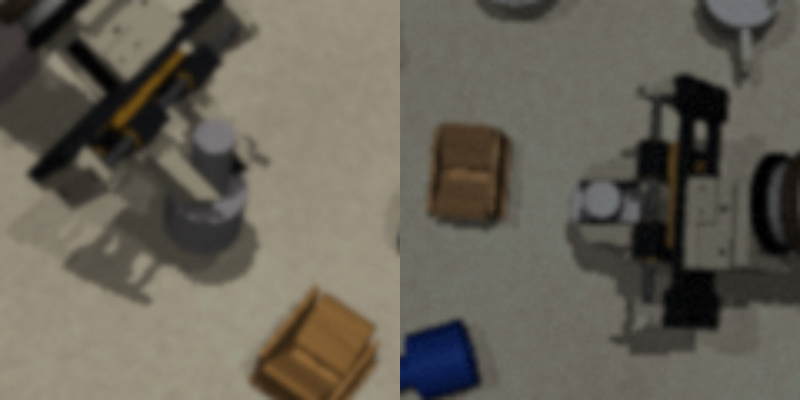

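The rotor hangs upright from the stem, over bare table. Now I lower it until it touches, release it and back off.

Run:
```python
from h import *
p=np.array(manip.current_tool_pos()); f0=manip.current_force()[2]
manip.servo_line(p-[0,0,.046],vel=.07); d=.046
while d<.056:
    f=manip.current_force()[2]-f0
    if f>3: break
    d+=.001; manip.servo_line(p-[0,0,d],vel=.02)
say("down",d,f,manip.current_force())
effector.open_jaws(); manip.sleep(.2); say("open",manip.current_force())
t=np.radians(30); z2=-up*np.sin(t)+s*np.cos(t)
pp=np.array(manip.current_tool_pos()); manip.servo_line(pp-.10*z2,vel=.12); say("back",manip.current_q())
im=viewer.get_image("scene");tp=viewer.get_image("top")
cv2.imwrite("pics/scene2.png",im[:,:,::-1]);cv2.imwrite("pics/top2.png",tp[:,:,::-1])
C=np.array([.5,.1,.118]);u,v=map(int,proj("scene",C-[0,0,.06]));a,b=map(int,proj("top",C)); print(u,v,a,b)
M=[.5,-.195,.11];u2,v2=map(int,proj("scene",M));a2,b2=map(int,proj("top",M));print(u2,v2,a2,b2)
k=lambda im,u,v,r:cv2.resize(im[v-r:v+r,u-r:u+r],(300,300),interpolation=2)
w=np.vstack([np.hstack([k(im,u,v,30),k(tp,a,b,30)]),np.hstack([k(im,u2,v2,25),k(tp,a2,b2,25)])])
cv2.imwrite("pics/rel.png",w[:,:,::-1])
```

```text
12.33 down 0.054000000000000006 9.878273391593794 [-2.48413199 -3.13675567  5.46834314]
13.64 open [ 1.24350327 -0.1988128  -0.28753881]
14.62 back [ 1.405097    1.50813606 -1.43863562  1.89639078  0.50717994  1.03382435
 -0.15043689]
289 194 243 221
197 129 353 221
```

View pics/rel.png

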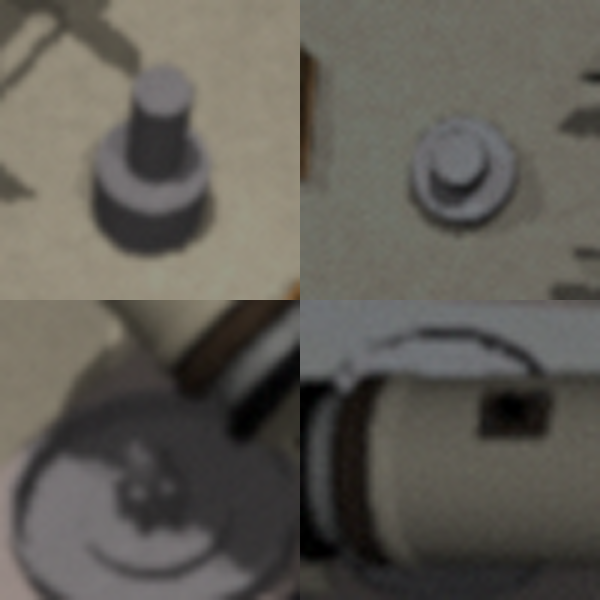

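In both views the rotor stands upright alone: its stem top is at top (244.8,222.6) and scene (291.6,182.4). Next I enlarge the mill from the first pictures to fix the shaft.

Run:
```python
from h import *
print(tri((291.6,182.4),(244.8,222.6)), onplane("top",244.8,222.6,.118),onplane("scene",291.6,182.4,.118))
S=cv2.imread("pics/scene0.png");T=cv2.imread("pics/top0.png")
a=cv2.resize(S[115:160,175:220],(400,400),interpolation=2);b=cv2.resize(T[201:246,330:375],(400,400),interpolation=2)
w=cv2.convertScaleAbs(np.hstack([a,b]),alpha=1.7,beta=-20)
cv2.imwrite("pics/mill.png",w)
for M in([.5,-.195,.112],[.5,-.195,.07]): print(proj("scene",M),proj("top",M))
```

```text
(array([0.49765195, 0.09872038, 0.11121479]), np.float64(0.003228628015349545)) [0.49776556 0.09698988 0.118     ] [0.50090864 0.1021192  0.118     ]
[197.10692485 129.03426634] [353.43155078 221.86829114]
[198.95887724 139.0186725 ] [349.99822237 223.21247383]
```

View pics/mill.png

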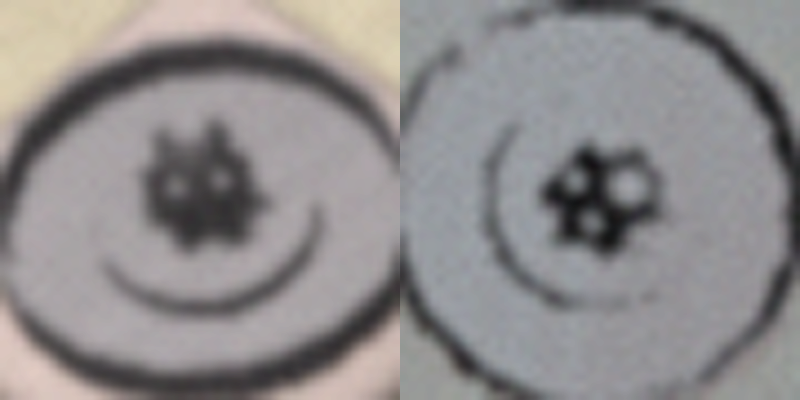

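The shaft stands at about (352,223) in the top view and (198,138) in the scene view, and the seat arc agrees with that. Next I regrasp the stem from above, closing along y; x was already centred by the first grip.

Run:
```python
from h import *
print("seat",onplane("top",352,222.4,.07).round(4),onplane("scene",198.2,140,.07).round(4))
p=np.array(manip.current_tool_pos()); manip.servo_line(p+[0,-.03,.13],vel=.2)
P=np.array([.5,.1,.08-gd])
q=Q([0,0,-1],[0,-1,0])
best=None
for sg in(1,-1):
    qq=Q([0,0,-1],[0,sg,0]); j=manip.solve_ik(P+[0,0,.12],qq)
    if j is not None: print(sg,np.round(j,2)); best=(abs(j[6]),qq) if best is None or abs(j[6])<best[0] else best
q=best[1]
manip.move_pose(P+[0,0,.12],q); manip.servo_line(P,vel=.12); say(manip.current_tool_pos()-P,manip.current_q(),manip.current_force())
effector.close(40); say("gap",manip.current_finger_gap(),manip.current_force())
f0=manip.current_force()
manip.servo_line(P+[0,0,.16],vel=.15); say("lift",manip.current_finger_gap(),manip.current_force(),manip.current_wrist_torque())
for yaw in range(0,360,15):
    a=np.radians(yaw); j=manip.solve_ik([.503,-.194,.19-gd],Q([0,0,-1],[np.cos(a),np.sin(a),0]))
    print(yaw,None if j is None else np.round(j,2))
```

```text
seat [ 0.5023 -0.2007  0.07  ] [ 0.5038 -0.1945  0.07  ]
1 [ 0.78  0.8  -1.47  1.93  0.85  1.26  0.58]
-1 [-0.26  0.27  0.01  1.96 -0.01  0.91 -1.82]
17.49 [0.00049135 0.00028199 0.00064122] [ 0.67681906  0.92373598 -1.27959789  2.00328293  1.03818113  1.09119748
  0.47531958] [0.08364942 0.17012255 0.63822316]
18.48 gap 0.02937614208764608 [ 0.28598364 -0.23708821 -0.80774143]
19.7 lift 0.02935572087109878 [-0.63406716  0.04988162 -4.88221154] [ 0.09408989 -0.14439253 -0.06829973]
0 [ 1.18  0.62 -1.15  1.87  0.64  1.09 -0.22]
15 [ 1.21  0.66 -1.21  1.87  0.69  1.12 -0.  ]
30 [ 1.23  0.69 -1.26  1.87  0.73  1.15  0.23]
45 [ 1.25  0.73 -1.31  1.87  0.77  1.18  0.46]
60 [ 1.27  0.77 -1.35  1.87  0.81  1.21  0.69]
75 [ 1.27  0.78 -1.37  1.87  0.83  1.22  0.94]
90 [ 1.28  0.8  -1.38  1.87  0.84  1.23  1.19]
105 [ 1.28  0.81 -1.4   1.87  0.85  1.24  1.44]
120 [ 1.29  0.86 -1.44  1.87  0.9   1.28  1.67]
135 [ 1.3   0.91 -1.49  1.87  0.95  1.33  1.9 ]
150 [ 1.31  0.96 -1.53  1.87  0.99  1.37  2.13]
165 [ 1.31  0.95 -1.52  1.87  0.98  1.36  2.4 ]
180 [-0.62  0.77  1.36  1.92 -0.83  1.18 -2.08]
195 [-0.53  0.59  1.13  1.92 -0.62  1.04 -2.  ]
210 [-0.39  0.47  0.91  1.92 -0.45  0.97 -1.89]
225 [-0.39  0.47  0.91  1.92 -0.45  0.97 -1.63]
240 [-0.23  0.4   0.68  1.91 -0.31  0.93 -1.49]
255 [-0.06  0.36  0.46  1.91 -0.2   0.92 -1.33]
270 [ 0.92  0.44 -0.76  1.88  0.36  0.97 -1.56]
285 [ 0.97  0.46 -0.82  1.87  0.4   0.98 -1.34]
300 [ 1.02  0.48 -0.88  1.87  0.44  1.   -1.11]
315 [ 1.06  0.5  -0.94  1.87  0.48  1.01 -0.88]
330 [ 1.1   0.53 -1.01  1.87  0.53  1.03 -0.65]
345 [ 1.14  0.57 -1.08  1.87  0.58  1.06 -0.44]
```

```bash
cat >> h.py <<'E'
def dq(yaw): a=np.radians(yaw); return Q([0,0,-1],[np.cos(a),np.sin(a),0])
def go(xy,zf,yaw,vel=.03): # zf = foot height
    manip.servo_line([xy[0],xy[1],zf+.08-gd],dq(yaw),vel=vel)
def force(): return np.array(manip.current_force())
E
python3 - <<'E'
from h import *
import json
xy=np.array([.5035,-.1955])
try: go(xy,.14,45,.2)
except manip.PlanningError as e: print(e); manip.move_pose([*xy,.14+.08-gd],dq(45))
manip.sleep(.3); say(manip.current_q().round(2) if hasattr(manip.current_q(),'round') else manip.current_q())
f0=force(); print("f0",f0.round(2))
go(xy,.114,45,.06)
z=.114
while z>.096:
    z-=.002; go(xy,z,45,.02); f=force()-f0
    say(round(z,4),f.round(1),xy.round(4),(np.array(manip.current_tool_pos())[2]-.08+gd).round(4))
    if np.hypot(*f[:2])>4: xy+=f[:2]/np.hypot(*f[:2])*.0007
    if f[2]>8: break
json.dump(dict(xy=list(xy),z=z,f0=list(f0)),open("st.json","w"))
im=viewer.get_image("scene"); u,v=map(int,proj("scene",[*xy,.12])); cv2.imwrite("pics/m1.png",cv2.resize(im[v-50:v+50,u-50:u+50],(500,500))[:,:,::-1])
E
```

```text
21.63 [ 1.28  0.7  -1.34  1.84  0.73  1.22  0.49]
f0 [-0.45  0.22 -5.05]
22.47 0.112 [-0.8 -0.1  0.6] [ 0.5035 -0.1955] 0.1121
22.72 0.11 [-0.6 -0.4 -0. ] [ 0.5035 -0.1955] 0.1099
22.97 0.108 [ 0.2 -0.8  0.2] [ 0.5035 -0.1955] 0.1078
23.22 0.106 [1.3 0.1 0.1] [ 0.5035 -0.1955] 0.1058
23.47 0.104 [-0.2 -1.1  0.7] [ 0.5035 -0.1955] 0.1039
23.72 0.102 [-1.2 -3.3  3.2] [ 0.5035 -0.1955] 0.102
23.97 0.1 [-3.3 -4.6  7.2] [ 0.5035 -0.1955] 0.1002
24.23 0.098 [-0.8 -5.9 -0.5] [ 0.5031 -0.1961] 0.0974
24.48 0.096 [-1.6 -4.7  4.5] [ 0.503  -0.1968] 0.096
```

```bash
cat > srch.py <<'E'
from h import *
import json,sys
st=json.load(open("st.json")); xy=np.array(st["xy"]); z=st["z"]; f0=np.array(st["f0"]); yaw=st.get("yaw",45)
def lateral(f,k=.00015):
    global xy
    xy=xy+np.clip(f[:2]*k,-.0007,.0007) if np.hypot(*f[:2])>1.5 else xy
lateral(force()-f0)
seq=[45+d for d in list(range(0,-33,-3))+list(range(-27,34,3))]
for yaw in seq:
    go(xy,z,yaw,.02); f=force()-f0
    say(yaw,round(z,4),f.round(1),xy.round(4),np.round(manip.current_wrist_torque()[2],2))
    lateral(f)
    if f[2]<4: z-=.001
    elif f[2]>10: z+=.0007
    if z<.0915: print("dropping"); break
json.dump(dict(xy=list(xy),z=z,f0=list(f0),yaw=yaw),open("st.json","w"))
E
python3 srch.py
```

```text
24.78 45 0.096 [-1.2 -2.2  3.7] [ 0.5024 -0.1981] 0.01
25.03 42 0.095 [-2.9 -1.7 10.5] [ 0.5022 -0.1984] 0.03
25.28 39 0.0957 [-1.1 -1.5  7.9] [ 0.5017 -0.1987] -0.01
25.53 36 0.0957 [ 1.2 -1.1  9.9] [ 0.5016 -0.1989] -0.07
25.78 33 0.0957 [ 0.7 -1.5 10.7] [ 0.5018 -0.1991] 0.02
26.03 30 0.0964 [2.7 0.4 6.5] [ 0.5019 -0.1993] -0.08
26.28 27 0.0964 [0.7 0.7 7. ] [ 0.5023 -0.1993] -0.02
26.53 24 0.0964 [1.8 1.9 5.4] [ 0.5023 -0.1993] -0.04
26.78 21 0.0964 [0.5 0.3 6.7] [ 0.5025 -0.199 ] -0.07
27.03 18 0.0964 [0.8 0.  7.4] [ 0.5025 -0.199 ] -0.04
27.28 15 0.0964 [ 1.4 -0.6  5.4] [ 0.5025 -0.199 ] -0.01
27.53 18 0.0964 [ 1.1 -1.5  7.6] [ 0.5025 -0.199 ] 0.09
27.78 21 0.0964 [-0.9 -0.1  8.1] [ 0.5027 -0.1992] 0.06
28.03 24 0.0964 [-1.4 -0.2  7.8] [ 0.5027 -0.1992] 0.07
28.28 27 0.0964 [-0.7 -0.2  7.6] [ 0.5027 -0.1992] 0.05
28.53 30 0.0964 [-0.3  0.6  8.2] [ 0.5027 -0.1992] 0.05
28.78 33 0.0964 [0.4 0.4 6.4] [ 0.5027 -0.1992] 0.07
29.03 36 0.0964 [-0.2 -0.1  5.3] [ 0.5027 -0.1992] 0.03
29.28 39 0.0964 [ 0.9 -0.8  5.3] [ 0.5027 -0.1992] -0.03
29.53 42 0.0964 [ 1.2 -0.1  4.5] [ 0.5027 -0.1992] 0.03
29.78 45 0.0964 [ 1.1 -1.   1.4] [ 0.5027 -0.1992] -0.05
30.03 48 0.0954 [-0.4  0.  -0.1] [ 0.5027 -0.1992] 0.01
30.28 51 0.0944 [0.9 0.3 1. ] [ 0.5027 -0.1992] 0.04
30.53 54 0.0934 [-0.7 -0.8 -0.1] [ 0.5027 -0.1992] -0.0
30.78 57 0.0924 [-2.9 -1.5  4.6] [ 0.5027 -0.1992] -0.13
31.03 60 0.0924 [-3.5 -1.2  4.3] [ 0.5023 -0.1994] -0.23
31.28 63 0.0924 [-0.2 -1.   4.7] [ 0.5017 -0.1996] -0.28
31.53 66 0.0924 [-1.   0.4  5.2] [ 0.5017 -0.1996] -0.29
31.78 69 0.0924 [-1.5 -0.2  6. ] [ 0.5017 -0.1996] -0.24
32.03 72 0.0924 [-1.  -0.8  6. ] [ 0.5015 -0.1996] -0.23
32.28 75 0.0924 [-0.  -0.1  5.3] [ 0.5015 -0.1996] -0.27
32.53 78 0.0924 [-0.1 -0.3  5.7] [ 0.5015 -0.1996] -0.22
```

View pics/m1.png

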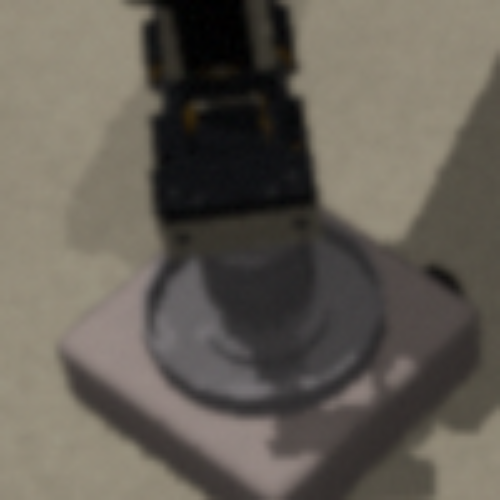

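The rotor is seen held over the shaft on the mill. It meshed at about yaw 48–54 and dropped below the tooth tops, and the torque then rose against the teeth. I back off the torque and lower it to the seat.

```bash
cat > low.py <<'E'
from h import *
import json
st=json.load(open("st.json")); xy=np.array(st["xy"]); z=st["z"]; f0=np.array(st["f0"]); yaw=st["yaw"]
for _ in range(3):
    yaw-=1.5; go(xy,z,yaw,.02); say(yaw,(force()-f0).round(1),np.round(manip.current_wrist_torque()[2],2))
d=-1
while z>.066:
    z-=.002 if z>.074 else .001
    go(xy,z,yaw,.03); f=force()-f0; t=manip.current_wrist_torque()[2]
    say(yaw,round(z,4),f.round(1),xy.round(4),np.round(t,2))
    if np.hypot(*f[:2])>1.5: xy=xy+np.clip(f[:2]*.00012,-.0006,.0006)
    if abs(t)>.12: yaw+=1.*np.sign(t)
    if f[2]>8:
        if z<.072: print("seat?"); break
        z+=.0015; yaw+=2*d; d=-d
    if manip.current_clock()>50: break
json.dump(dict(xy=list(xy),z=z,f0=list(f0),yaw=yaw),open("st.json","w"))
E
python3 low.py
```

```text
32.78 76.5 [ 1.8 -0.6  3.8] -0.11
33.03 75.0 [ 0.6 -0.9  0.7] -0.03
33.28 73.5 [ 1.7 -0.4 -0.1] -0.05
33.53 73.5 0.0904 [ 0.1 -0.5  0.4] [ 0.5015 -0.1996] -0.07
33.78 73.5 0.0884 [0.1 0.5 0.4] [ 0.5015 -0.1996] -0.04
34.03 73.5 0.0864 [ 1.1 -0.8  0.7] [ 0.5015 -0.1996] -0.02
34.28 73.5 0.0844 [ 0.3 -0.4  0.1] [ 0.5015 -0.1996] -0.01
34.53 73.5 0.0824 [ 0.7 -0.   1. ] [ 0.5015 -0.1996] 0.03
34.78 73.5 0.0804 [-0.3  0.4  0.5] [ 0.5015 -0.1996] -0.0
35.03 73.5 0.0784 [ 0.3 -0.1 -0.2] [ 0.5015 -0.1996] 0.03
35.28 73.5 0.0764 [ 0.7 -0.4 -0.2] [ 0.5015 -0.1996] -0.01
35.53 73.5 0.0744 [ 0.3 -0.5  0. ] [ 0.5015 -0.1996] -0.02
35.78 73.5 0.0724 [ 0.6 -0.3  1.1] [ 0.5015 -0.1996] 0.01
36.03 73.5 0.0714 [-0.3 -1.4  0.5] [ 0.5015 -0.1996] -0.01
36.28 73.5 0.0704 [ 0.5 -0.8 -0.3] [ 0.5015 -0.1996] -0.01
36.53 73.5 0.0694 [-2.2 -0.2  7.5] [ 0.5015 -0.1996] 0.01
36.78 73.5 0.0684 [-4.7 -1.5 16. ] [ 0.5012 -0.1997] 0.02
seat?
```

The seat contact came 27–28 mm below the tooth-top contact, so it is home. I release and retreat.

Run:
```python
from h import *
go([.5015,-.1996],.0695,73.5,.02)
effector.open_jaws(); manip.sleep(.2); say("open",manip.current_force(),manip.current_finger_gap())
p=np.array(manip.current_tool_pos()); manip.servo_line(p+[0,0,.15],vel=.15)
manip.move_pose([.42,.1,.33],dq(73.5)); manip.sleep(.5); say("away",manip.current_force())
im=viewer.get_image("scene");tp=viewer.get_image("top")
M=[.5025,-.1985,.188]
print(proj("scene",M),proj("top",M))
u,v=map(int,proj("scene",M));a,b=map(int,proj("top",M))
w=np.vstack([np.hstack([cv2.resize(im,(400,300)),cv2.resize(tp,(400,300))]),np.hstack([cv2.resize(im[max(0,v-20):v+60,u-53:u+53],(400,300)),cv2.resize(tp[b-36:b+36,a-48:a+48],(400,300))])])
cv2.imwrite("pics/fin.png",w[:,:,::-1]);print(u,v,a,b)
```

```text
38.33 open [ 0.89078681  0.44737021 -0.35015483] 0.09145255849195832
41.18 away [-0.04241602 -0.32425335 -0.18854529]
[191.70559568 109.2199518 ] [361.73472838 218.15345113]
191 109 361 218
```

View pics/fin.png

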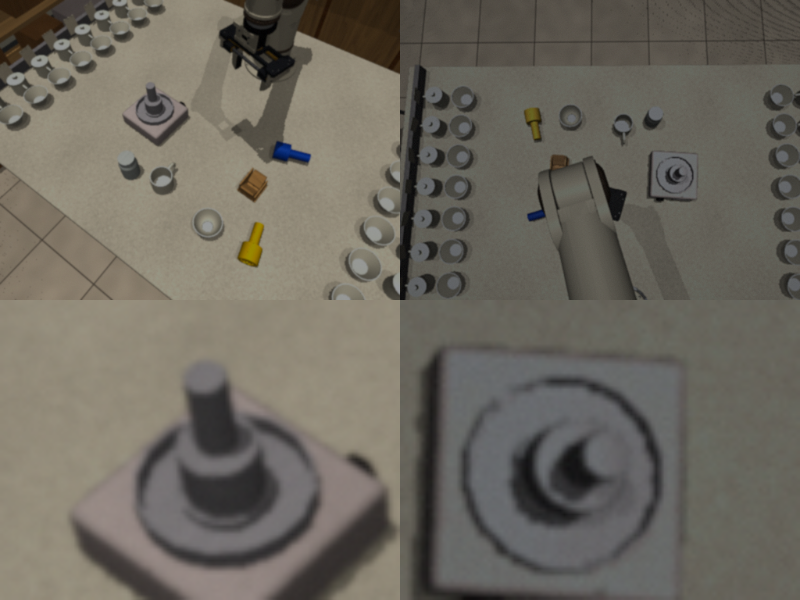

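The rotor stands upright and low on the seat: its stem top is at scene (193,110) against a predicted (192,109) for fully home. The cup, bowl and caddy have not moved, and the arm is clear.

```bash
python3 -c "
from bench import manip
print(manip.hand_in())"
```

```text
the job is handed in; nothing more can be done
None
```

The job is handed in at about 41 s on the robot clock: the rotor was stood upright and released, regrasped by the stem, meshed and lowered until it seated on the mill (about 16 N at most), then let go, with the cup, bowl and caddy unmoved.

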